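# Hang a lipped parts bin on the louvre rail and slide it up to the stop

## Task

Put the loose blue parts bin with the hooked lip back on the stand: lift it over the louvre rail and let it down gently, a few centimetres short of the stop bar on its open side, until its lip has caught over the rail's top edge. Then slide it along the rail, lip still bearing on it, until it comes softly up against the stop bar, and let go so that it hangs there. Do not drop it or press hard on the rail or the stop bar, and leave everything else where it is.

Things in the scene. Friction and masses are not known exactly. Their poses are not given: they have to be found in the camera images.
- bin_center (a point): Centre of the loose blue bin with the lip (0.3-0.56 kg with bolts), 40 mm above its underside. Body 110 mm deep (x), 60 wide (y), 80 tall, walls 3 mm; starts standing on the bench. +x points to its back, where the lip is. The front 24 mm of the sides and the front wall are only 40 mm tall. Centre of mass within 10 mm of here in x, y. Can be gripped from above across its width.
- bin_lip (a point): On that bin: middle of the underside of the lip's web, 60 mm behind (+x) and 36 mm above bin_center. The lip is a hook 60 mm wide on top of the back wall: a web 4 mm thick, flush with the bin's top, runs 13 mm back to a downturned edge, 3 mm thick, reaching 12 mm below the web's underside. The slot between wall and edge is 10 mm; this point is in its middle.
- panel: Fixed steel stand with the louvre rail. Origin at bench level below the middle of the rail's thickness; front (bin side) -x, y along the rail, z up. Rail: plate on edge, x -2 to 2 mm, 70 high, y -225 to 175 mm. Its level top edge is clamped firmly somewhere 130 to 180 mm above the bench: not reported, see or feel it. A lipped bin already hangs at y -178 mm; it belongs to the stand.
- open_post (a point): Foot of the stand's post at the open end of the rail, at bench level, 24 mm behind (+x) and 165 mm along +y from the stand's origin, same axes. Post 22 mm square, 190 tall; its twin is at y -215. A hung bin has its web on the rail's top edge, the downturned edge behind (+x) the rail, back wall in front; it has 6 mm of play across the rail and, let go, nods forward by about 0.1 rad.
- stop: Fixed upright dark steel stop bar behind the rail, 10 mm thick along y, top 193 mm above the bench, axes as the stand's. Origin at bench level below the middle of the rail's thickness, on the face towards +y (open side). It spans 5 to 31 mm behind (+x) the rail's middle, so only the lip's downturned edge meets it; the bin's middle is then 30 mm from that face in +y.
- plain_bin: a second blue bin of the same size but with no lip, standing loose on the bench; leave it. Origin at the centre of its underside
- sleeve: dark steel engine sleeve, open tube 90 mm across, 100 mm tall, standing on the bench; leave it. Origin at the centre of its underside
- carton: closed cardboard carton 110 x 80 x 60 mm; leave it. Origin at the centre of its underside
- spanner: steel spanner lying flat on the bench; leave it. Origin at the centre of its underside
- bearing: steel bearing ring 60 mm across, 18 mm high, lying flat; leave it. Origin at the centre of its underside
- oil: small aluminium can 50 mm across, 120 mm tall; leave it. Origin at the centre of its underside
- bush: brass bush 36 mm across, 50 mm tall, standing; leave it. Origin at the centre of its underside
Not all that is in view belongs to the job. What is shaped like the part that bears bin_center but green or red is not meant.

How it is judged:
On the way, in this order (a step that is already met when the one before it is completed fails the run):
1. the bin's lip is caught over the rail and bears on it, with the lip at least 20 mm short of the stop bar (x of bin_lip in the frame of panel between -0.0045 and 0.0045 m and height (world z) of bin_lip above 0.12 m and angle between the x axis of bin and the x axis of panel, either way round below 0.15 rad and contact force between bin and panel above 0.5 N and y of bin_lip in the frame of stop above 0.05 m), for 0.2 s.
2. the bin slides towards the stop bar with its lip bearing on the rail (seen 3 to 15 mm short of the bar) (x of bin_lip in the frame of panel between -0.0045 and 0.0045 m and height (world z) of bin_lip above 0.12 m and angle between the x axis of bin and the x axis of panel, either way round below 0.15 rad and contact force between bin and panel above 0.2 N and y of bin_lip in the frame of stop between 0.033 and 0.045 m).
3. the bin's lip has come up against the stop bar (within 3 mm), still on the rail (x of bin_lip in the frame of panel between -0.0045 and 0.0045 m and height (world z) of bin_lip above 0.12 m and angle between the x axis of bin and the x axis of panel, either way round below 0.15 rad and y of bin_lip in the frame of stop between 0.025 and 0.033 m), for 0.1 s.
At the end, for the whole second after the job is handed in: The bin hangs at rest by its lip, borne by the stand: slot middle within 4.5 mm of the rail's middle plane, lip over 120 mm above the bench, tilt under 0.17 rad, square to the rail within 0.15 rad, lip end within 3 mm of the stop bar's open-side face (all of step 3 and contact force between bin and panel above 1 N and angle between bin's own z axis and vertical below 0.17 rad and linear speed of bin below 0.02 m/s); the robot touches nothing.
It fails at once if the bin, held in the gripper, is pressed against the rail or stand with more than 30 N in all (contact force between bin and panel above 30 N and contact force between bin and the fingers above 5 N).
It fails at once if the bin is dropped: it moves faster than 0.45 m/s while the fingers do not hold it (linear speed of bin above 0.45 m/s and contact force between bin and the fingers below 0.2 N).
It fails at once if the bin is pushed against the stop bar with more than 15 N (contact force between bin and stop above 15 N).
It fails at once if the robot pushes on the stand or its hung bin with more than 10 N (contact force between the arm and panel above 10 N).
It fails at once if one of the other things on the bench is shifted by more than 20 mm (distance of any of plain_bin, sleeve, carton, spanner, bearing, oil, bush from where it was at the start of the episode above 0.02 m).
It also fails if it takes over 59 s, if anything falls off the work surface, if the arm or the gripper's body presses on something with over 40 N, if the wrist force passes 120 N, or if a joint passes its speed limit or range.

## Robot

A 7-joint arm with a two-finger parallel gripper is mounted at the origin on the work surface. World frame = base frame: x ahead of the robot, y to its left, z up, the work surface at z = 0. Lengths are in m, angles in rad, forces in N, time in s.
With the tool pointing down it reaches from about 0.4 to 0.875 m from the base axis. Payload 19.3 kg.
Tool frame: the origin (TCP) lies at the very end of the fingers, on their centre line; the grasp point (between the pads) lies 19 mm behind it; z points along the fingers, x is the direction in which the jaws open and shut, and the axes are right-handed (so a half turn about z gives the same grasp; the last joint's range is limited). The gripper opens to 85 mm and grips with 20 to 120 N. Pads are 22 mm wide; open, the fingers measure 114 mm over their backs; the gripper's body (76 mm by 85 mm) begins 54 mm behind the grasp point. The pads swing forward as they close: fully open they stand 13 mm farther back than shut.
Start: joints at [1.261, 0.521, -0.036, 1.599, 0.021, 1.021, -0.113], TCP at [0.148, -0.607, 0.231] pointing down, gripper open.
Joint ranges: [-2.91, 2.91], [-0.3, 2.13], [-1.5, 1.42], [0.17, 2.43], [-1.26, 4.41], [0.16, 1.93], [-2.52, 2.52]. Speed limits (rad/s): [1.89, 1.89, 2.39, 2.39, 3.01, 3.01, 3.01].

## Interface

Orientations are given as [roll, pitch, yaw] about the fixed x, y, z axes, in that order (R = Rz(yaw) Ry(pitch) Rx(roll)).
In Python, from workcell import bot gives the robot as it stands.
- The arm moves only by the tool jog_arm, never from a script. Its argument "increments" is a list of rows, each an object of numbers: "wx", "wy", "wz": the turn, a rotation vector about the tool's x, y, z in degrees; "x", "y", "z": the shift along the tool's x, y, z in cm; "claw": the opening in per cent of the stroke, from 0 (shut) to 100 (fully open). A call has 1 to 10 rows; each row is the pose to reach, as a shift and turn from the pose measured when the call began, along the tool's axes at that moment; what a row does not reach only later rows make up. A row lasts 1/8 s, in which the tool goes at most 62.5 mm and 10.7 degrees, less where a joint would pass 70% of its speed; a pose out of reach is approached as far as the arm can. A call with a gripper value outside its range is refused whole. The fingers move at their own pace and stop on an object; "squeeze" is the grip in N (left out, the last holds). Time passes only in rows, so rows that repeat a pose let the fingers close. It gives the time, the measured TCP pose, the force and the opening at its end, in the units of the state.
- bot.observe(): the state, without advancing time (a new reading comes with each control period).
- bot.grab_frame(name): name is "scene" or "side" or "wrist"; returns a dict with "pixels" (400x640x3 uint8, red, green, blue), "fov_y" (degrees; the focal length in pixels is half the picture's height over the tangent of half this angle, whatever the lens; pixels are square), "cx", "cy" (the principal point, pixels), "k1" (the pictures are not rectified: a ray, as slopes to the right and down, at radius r is drawn at 1 + k1 r^2 times it, then the intrinsics apply), "origin" and "orientation" of the camera in the world. Camera axes: x right, y down, z forward; pixel columns grow to the right and rows downward; lengths in m; the calibration is good to about 2 mm. A picture is of the moment at which its call begins. There is no depth.
- bot.job_done(): hands the job in, once; it reports no verdict.
The state is a dict: "clock": time; "qpos": joint angles; "qd": joint speeds; "joint_efforts": joint torques, N m; "position": TCP position; "tool_rot": TCP orientation; "force": force on the tool from outside, world axes, zero at the start; "moment": the same for the moment, N m; "grip_width": finger opening in m.
Only numpy, scipy, OpenCV 4.12 (cv2) and the standard library are available. Lean on these libraries where they do the work, as an engineer would, in place of code of your own. Each camera call takes 0.05 s, during which the arm holds its last target.

## Working session

There is one attempt and no reset: what is moved stays moved. The work goes in short steps, Python scripts to look and compute and a tool call to move; the robot and the scene stay as the last step left them, time stands still between calls to the robot, and variables do not carry over. Pictures are saved under pics/ and viewed, and the job is handed in when it is done.

Besides the shell and the picture viewer there is one more tool, called by a JSON object that holds its "method" and its "body", one argument or row to a line. jog_arm: Moves the arm, as the interface text tells. Its arguments: {"type":"object","properties":{"increments":{"type":"array","items":{"type":"object","properties":{"wx":{"type":"number"},"wy":{"type":"number"},"wz":{"type":"number"},"x":{"type":"number"},"y":{"type":"number"},"z":{"type":"number"},"claw":{"type":"number"}}}},"squeeze":{"type":"number"}},"required":["increments"]}

```bash
ls; mkdir -p pics; cat > h.py <<'E'
import numpy as np, cv2
from scipy.spatial.transform import Rotation as R
from workcell import bot
def grab(n,save):
    f=bot.grab_frame(n); cv2.imwrite('pics/'+save+'.png',cv2.cvtColor(f['pixels'],cv2.COLOR_RGB2BGR))
    import pickle; g={k:v for k,v in f.items()}; pickle.dump(g,open('pics/'+save+'.pkl','wb')); return f
def load(s):
    import pickle; return pickle.load(open('pics/'+s+'.pkl','rb'))
def rot(o):
    o=np.array(o,float)
    if o.shape==(3,3): return o
    if o.shape==(3,): return R.from_euler('xyz',o).as_matrix()
    raise Exception(o)
def K(f):
    h=f['pixels'].shape[0]; fl=h/2/np.tan(np.radians(f['fov_y'])/2)
    return np.array([[fl,0,f['cx']],[0,fl,f['cy']],[0,0,1]])
def rays(f,px):
    p=cv2.undistortPoints(np.array(px,float).reshape(-1,1,2),K(f),np.array([f['k1'],0,0,0.]))[:,0]
    d=np.c_[p,np.ones(len(p))]@rot(f['orientation']).T
    return np.array(f['origin']),d
def onz(f,px,z):
    o,d=rays(f,px); return o+d*((z-o[2])/d[:,2])[:,None]
def proj(f,P):
    M=rot(f['orientation']); q=(np.array(P,float).reshape(-1,3)-f['origin'])@M
    return cv2.projectPoints(q,np.zeros(3),np.zeros(3),K(f),np.array([f['k1'],0,0,0.]))[0][:,0]
def tri(f1,p1,f2,p2):
    o1,d1=rays(f1,[p1]);o2,d2=rays(f2,[p2]);d1=d1[0];d2=d2[0]
    t=np.linalg.lstsq(np.c_[d1,-d2],o2-o1,rcond=None)[0]
    a=o1+d1*t[0];b=o2+d2*t[1]; return (a+b)/2,np.linalg.norm(a-b)
E
python3 - <<'E'
from h import *
print(bot.observe())
for n in ['scene','side','wrist']:
    f=grab(n,n+'0'); print(n,{k:v for k,v in f.items() if k!='pixels'})
E
```

```text
pics
{'clock': 0.0, 'qpos': array([ 1.26082026,  0.52200462, -0.03633091,  1.59999893,  0.02117012,
        1.02109204, -0.11280392]), 'qd': array([9.08159256e-04, 1.38993392e-03, 1.44508350e-04, 8.45610780e-04,
       9.35241226e-05, 1.00692596e-03, 1.93002136e-03]), 'joint_efforts': array([ 6.69657475e-04, -9.27127218e+01,  1.98039114e+00, -3.69936669e+01,
        1.79162342e-02,  8.01991497e-03, -6.68307803e-05]), 'position': array([ 0.14832354, -0.60680184,  0.23073478]), 'tool_rot': array([ 3.14154016e+00,  1.11810983e-03, -1.33104693e+00]), 'force': array([-0.65851967, -0.16704928,  0.92421995]), 'moment': array([ 0.02688003, -0.00432346, -0.05353713]), 'grip_width': 0.08562955876002173}
scene {'fov_y': 54.486226251586864, 'cx': 317.5775936279425, 'cy': 207.11590102143185, 'k1': -0.08730248258684999, 'origin': array([1.0785852 , 0.11272271, 0.92056485]), 'orientation': array([-2.52303553,  0.00881721,  1.83593455])}
side {'fov_y': 48.11208503217938, 'cx': 321.57290471252804, 'cy': 198.9255047164432, 'k1': -0.10005270865759429, 'origin': array([0.34310289, 0.81164293, 0.9286597 ]), 'orientation': array([-2.33406846,  0.01944303, -2.9746692 ])}
wrist {'fov_y': 68.47561948711254, 'cx': 315.0898430140338, 'cy': 199.064391613831, 'k1': -0.046884217080964866, 'origin': array([ 0.21164133, -0.59115813,  0.37297048]), 'orientation': array([ 2.88093687e+00,  1.03885226e-03, -1.33052524e+00])}
```

View pics/scene0.png

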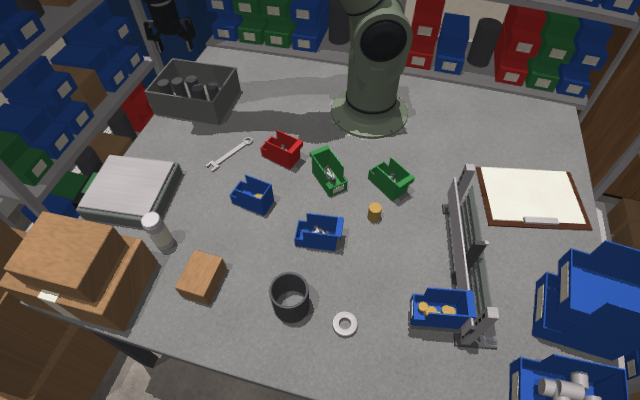

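View pics/side0.png

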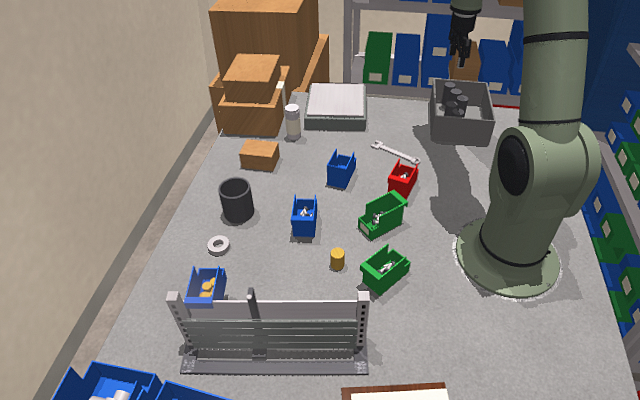

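View pics/wrist0.png

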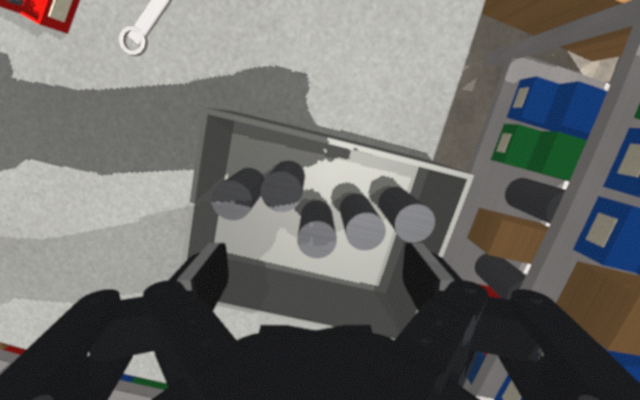

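```bash
python3 - <<'E'
import cv2,numpy as np
a=cv2.imread('pics/scene0.png');b=cv2.imread('pics/side0.png')
def c(i,x,y,w,h,s): return cv2.resize(i[y:y+h,x:x+w],None,fx=s,fy=s,interpolation=cv2.INTER_CUBIC)
cv2.imwrite('pics/z1.png',np.vstack([c(a,220,165,160,90,5)]))
cv2.imwrite('pics/z2.png',c(b,280,140,100,110,5))
cv2.imwrite('pics/z3.png',c(a,400,155,110,195,3))
cv2.imwrite('pics/z4.png',c(b,155,255,230,125,3))
E
```

```text
(no output)
```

View pics/z1.png

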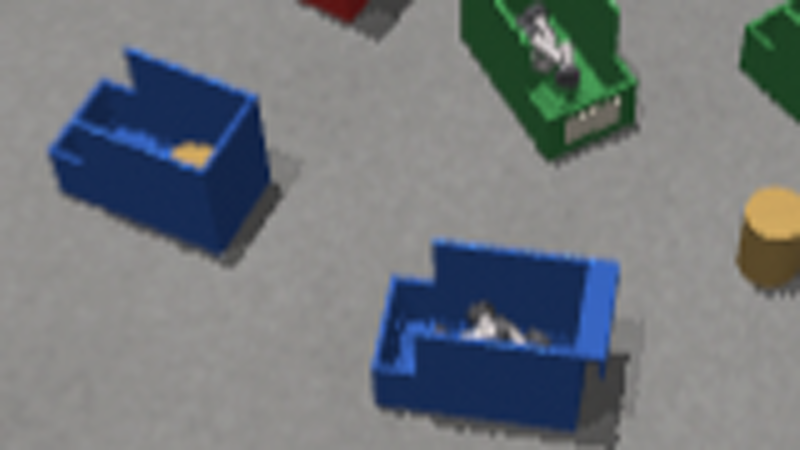

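View pics/z2.png

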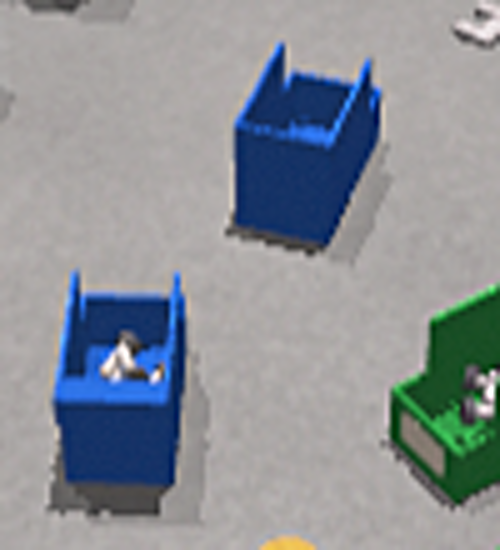

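View pics/z3.png

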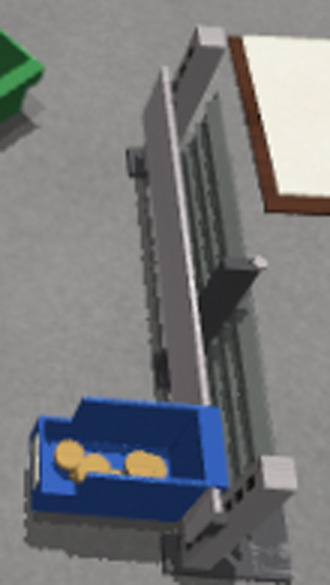

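View pics/z4.png

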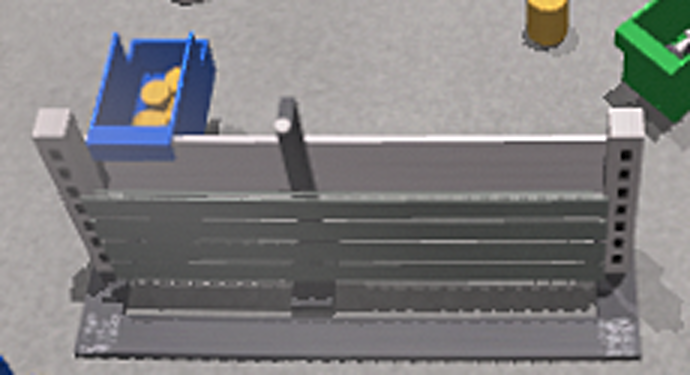

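```bash
cat > m1.py <<'E'
from h import *
s=load('scene0');d=load('side0')
def z(p,sc,off): return (np.array(p,float)+.5)/sc-.5+np.array(off)
Z1=lambda *p:z(p,5,(220,165));Z2=lambda *p:z(p,5,(280,140));Z3=lambda *p:z(p,3,(400,155));Z4=lambda *p:z(p,3,(155,255))
np.set_printoptions(precision=4,suppress=True)
print('posts scene',onz(s,[Z3(208,41),Z3(278,474)],.19))
print('posts side',onz(d,[Z4(626,122),Z4(54,122)],.19))
print('tri',tri(s,Z3(208,41),d,Z4(626,122)),tri(s,Z3(278,474),d,Z4(54,122)))
print('stop top tri',tri(s,Z3(260,263),d,Z4(283,125)))
print('bin top scene', onz(s,[Z1(436,242),Z1(415,335),Z1(618,262),Z1(605,360)],.08))
print('bin top side', onz(d,[Z2(76,273),Z2(178,273),Z2(55,400),Z2(183,400)],.08))
print('rail: scene',[ (h,onz(s,[Z3(165,68),Z3(207,400)],h)[:,:2].round(3).tolist()) for h in (.13,.15,.18)])
print('rail: side',[ (h,onz(d,[Z4(608,137),Z4(310,139)],h)[:,:2].round(3).tolist()) for h in (.13,.15,.18)])
E
python3 m1.py
```

```text
posts scene [[0.3656 0.3068 0.19  ]
 [0.7365 0.3696 0.19  ]]
posts side [[0.3597 0.3091 0.19  ]
 [0.7326 0.3693 0.19  ]]
tri (array([0.3604, 0.3073, 0.1859]), np.float64(0.00218214741486941)) (array([0.7345, 0.3693, 0.1881]), np.float64(0.002895723530080032))
stop top tri (array([0.579 , 0.3508, 0.1964]), np.float64(0.001491695219312701))
bin top scene [[ 0.5287 -0.0736  0.08  ]
 [ 0.5867 -0.068   0.08  ]
 [ 0.5166  0.0217  0.08  ]
 [ 0.5763  0.0288  0.08  ]]
bin top side [[ 0.5835 -0.0684  0.08  ]
 [ 0.5274 -0.0766  0.08  ]
 [ 0.5741  0.0286  0.08  ]
 [ 0.5077  0.0187  0.08  ]]
rail: scene [(0.13, [[0.35, 0.286], [0.663, 0.337]]), (0.15, [[0.368, 0.282], [0.674, 0.332]]), (0.18, [[0.396, 0.275], [0.689, 0.323]])]
rail: side [(0.13, [[0.372, 0.283], [0.578, 0.316]]), (0.15, [[0.371, 0.296], [0.572, 0.329]]), (0.18, [[0.37, 0.316], [0.563, 0.347]])]
```

```bash
cat >> h.py <<'E'
def row(target,yaw,roll=np.pi,pitch=0):
    o=bot.observe(); M=R.from_euler('xyz',o['tool_rot']); T=R.from_euler('xyz',[roll,pitch,yaw])
    print('now',np.round(o['position'],4),np.round(o['tool_rot'],4),'clk',round(o['clock'],2),'F',np.round(o['force'],2),'w',round(o['grip_width'],4))
    print('shift cm',np.round(M.inv().apply(np.array(target)-o['position'])*100,2),'turn deg',np.round((M.inv()*T).as_rotvec(degrees=True),2))
E
python3 -c "
from h import *
row([.554,-.041,.26],np.radians(6.7))"
```

```text
now [ 0.1484 -0.6069  0.2309] [ 3.1416e+00  8.0000e-04 -1.3309e+00] clk 0.15 F [-0.44  0.12  0.41] w 0.0852
shift cm [-45.34 -52.84  -2.88] turn deg [-3.000e-02  4.000e-02 -8.296e+01]
```

{"method": "jog_arm", "body": {
  "increments": [
    {"x": -22, "y": -26, "z": -2.9, "wz": -41, "claw": 100},
    {"x": -22, "y": -26, "z": -2.9, "wz": -41},
    {"x": -22, "y": -26, "z": -2.9, "wz": -41},
    {"x": -45.3, "y": -52.8, "z": -2.9, "wz": -83},
    {"x": -45.3, "y": -52.8, "z": -2.9, "wz": -83},
    {"x": -45.3, "y": -52.8, "z": -2.9, "wz": -83},
    {"x": -45.3, "y": -52.8, "z": -2.9, "wz": -83},
    {"x": -45.3, "y": -52.8, "z": -2.9, "wz": -83},
    {"x": -45.3, "y": -52.8, "z": -2.9, "wz": -83},
    {"x": -45.3, "y": -52.8, "z": -2.9, "wz": -83}
  ]
}}

```text
schema error: expected keys wx, wy, wz, x, y, z, claw
```

```bash
python3 -c "
from h import *
row([.554,-.041,.26],np.radians(6.7))"
```

```text
now [ 0.1484 -0.6069  0.2309] [ 3.1416e+00  8.0000e-04 -1.3309e+00] clk 0.15 F [-0.44  0.12  0.41] w 0.0852
shift cm [-45.34 -52.84  -2.88] turn deg [-3.000e-02  4.000e-02 -8.296e+01]
```

All keys required.

{"method": "jog_arm", "body": {
  "increments": [
    {"wx": 0, "wy": 0, "wz": -41, "x": -22, "y": -26, "z": -2.9, "claw": 100},
    {"wx": 0, "wy": 0, "wz": -41, "x": -22, "y": -26, "z": -2.9, "claw": 100},
    {"wx": 0, "wy": 0, "wz": -41, "x": -22, "y": -26, "z": -2.9, "claw": 100},
    {"wx": 0, "wy": 0, "wz": -83, "x": -45.3, "y": -52.8, "z": -2.9, "claw": 100},
    {"wx": 0, "wy": 0, "wz": -83, "x": -45.3, "y": -52.8, "z": -2.9, "claw": 100},
    {"wx": 0, "wy": 0, "wz": -83, "x": -45.3, "y": -52.8, "z": -2.9, "claw": 100},
    {"wx": 0, "wy": 0, "wz": -83, "x": -45.3, "y": -52.8, "z": -2.9, "claw": 100},
    {"wx": 0, "wy": 0, "wz": -83, "x": -45.3, "y": -52.8, "z": -2.9, "claw": 100},
    {"wx": 0, "wy": 0, "wz": -83, "x": -45.3, "y": -52.8, "z": -2.9, "claw": 100},
    {"wx": 0, "wy": 0, "wz": -83, "x": -45.3, "y": -52.8, "z": -2.9, "claw": 100}
  ]
}}

```text
clock: 1.4
position: [0.5129, -0.0983, 0.2584]
tool_rot: [-3.141, 0.0, 0.117]
force: [0.5, -1.0, -0.6]
grip_width: 0.0851
```

```bash
python3 -c "
from h import *
row([.554,-.041,.26],np.radians(6.7))"
```

```text
now [ 0.5129 -0.0983  0.2584] [-3.141e+00  2.000e-04  1.171e-01] clk 1.4 F [ 0.53 -1.02 -0.59] w 0.0851
shift cm [ 4.75 -5.21 -0.16] turn deg [-0.03  0.01  0.01]
```

{"method": "jog_arm", "body": {
  "increments": [
    {"wx": 0, "wy": 0, "wz": 0, "x": 4.75, "y": -5.2, "z": -0.2, "claw": 100},
    {"wx": 0, "wy": 0, "wz": 0, "x": 4.75, "y": -5.2, "z": -0.2, "claw": 100},
    {"wx": 0, "wy": 0, "wz": 0, "x": 4.75, "y": -5.2, "z": -0.2, "claw": 100},
    {"wx": 0, "wy": 0, "wz": 0, "x": 4.75, "y": -5.2, "z": -0.2, "claw": 100}
  ]
}}

```text
clock: 1.9
position: [0.5534, -0.0426, 0.2604]
tool_rot: [3.142, 0.001, 0.115]
force: [0.2, -0.7, 0.5]
grip_width: 0.0854
```

```bash
python3 -c "
from h import *
f=grab('wrist','w1');print(f['origin'],f['orientation'])
row([.554,-.041,.26],np.radians(6.7))"
```

```text
[0.54592787 0.0225149  0.40252374] [2.88042069e+00 9.46856096e-05 1.15807948e-01]
now [ 0.5535 -0.0427  0.2605] [3.1415e+00 5.0000e-04 1.1510e-01] clk 1.95 F [-0.02  0.8   0.32] w 0.0855
shift cm [ 0.07 -0.16  0.05] turn deg [ 0.    0.03 -0.11]
```

View pics/w1.png

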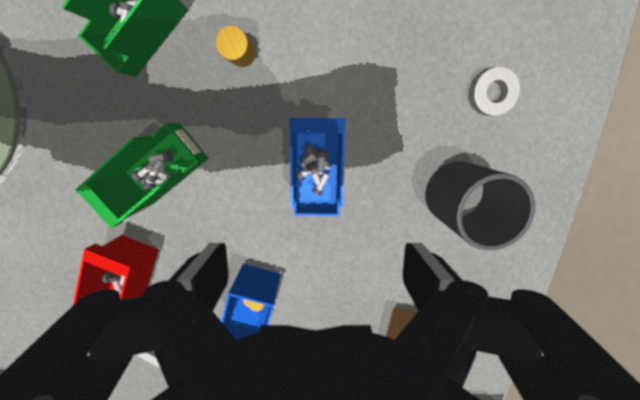

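```bash
python3 - <<'E'
import cv2
a=cv2.imread('pics/w1.png')
cv2.imwrite('pics/z5.png',cv2.resize(a[105:225,270:365],None,fx=5,fy=5,interpolation=cv2.INTER_CUBIC))
E
```

```text
(no output)
```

View pics/z5.png

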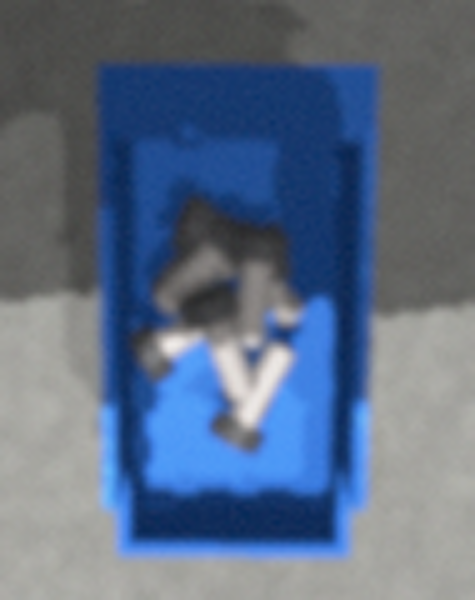

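```bash
python3 - <<'E'
from h import *
np.set_printoptions(precision=4,suppress=True)
f=load('w1')
Z=lambda *p:(np.array(p,float)+.5)/5-.5+np.array((270,105))
T=onz(f,[Z(97,63),Z(380,66),Z(103,507),Z(365,509)],.08);print(T)
L=onz(f,[Z(118,556),Z(348,557)],.04);print(L)
ax=(T[0]+T[1]-T[2]-T[3])/2;print(ax,np.linalg.norm(ax),np.degrees(np.arctan2(ax[1],ax[0])))
for a,b in((0,1),(2,3)):
  v=T[b]-T[a];print(np.linalg.norm(v),np.degrees(np.arctan2(v[1],v[0])))
v=L[1]-L[0];print(np.linalg.norm(v),np.degrees(np.arctan2(v[1],v[0])))
u=ax/np.linalg.norm(ax);print('centre',T.mean(0)-.0185*u, L.mean(0)+.055*u)
E
```

```text
[[ 0.518   0.023   0.08  ]
 [ 0.5777  0.0294  0.08  ]
 [ 0.5285 -0.0746  0.08  ]
 [ 0.5881 -0.0681  0.08  ]]
[[ 0.5315 -0.0993  0.04  ]
 [ 0.5908 -0.0927  0.04  ]]
[-0.0105  0.0975  0.    ] 0.09808054408976197 96.13888052929119
0.060090779586910927 6.0568818261161335
0.05994278472527121 6.180597138390702
0.05967878260052746 6.37392454529087
centre [ 0.5551 -0.041   0.08  ] [ 0.5553 -0.0413  0.04  ]
```

```bash
python3 -c "
from h import *
row([.555,-.041,.034],np.radians(6.15))"
```

```text
now [ 0.5535 -0.0427  0.2605] [3.1415e+00 5.0000e-04 1.1510e-01] clk 1.95 F [-0.02  0.8   0.32] w 0.0855
shift cm [ 0.18 -0.15 22.65] turn deg [0.   0.03 0.44]
```

{"method": "jog_arm", "body": {
  "increments": [
    {"wx": 0, "wy": 0, "wz": 0.4, "x": 0.2, "y": -0.15, "z": 5, "claw": 100},
    {"wx": 0, "wy": 0, "wz": 0.4, "x": 0.2, "y": -0.15, "z": 10, "claw": 100},
    {"wx": 0, "wy": 0, "wz": 0.4, "x": 0.2, "y": -0.15, "z": 14, "claw": 100},
    {"wx": 0, "wy": 0, "wz": 0.4, "x": 0.2, "y": -0.15, "z": 17, "claw": 100},
    {"wx": 0, "wy": 0, "wz": 0.4, "x": 0.2, "y": -0.15, "z": 19, "claw": 100},
    {"wx": 0, "wy": 0, "wz": 0.4, "x": 0.2, "y": -0.15, "z": 21, "claw": 100},
    {"wx": 0, "wy": 0, "wz": 0.4, "x": 0.2, "y": -0.15, "z": 22.6, "claw": 100},
    {"wx": 0, "wy": 0, "wz": 0.4, "x": 0.2, "y": -0.15, "z": 22.6, "claw": 100}
  ]
}}

```text
clock: 2.95
position: [0.5546, -0.0411, 0.0336]
tool_rot: [-3.142, 0.002, 0.108]
force: [-0.2, -0.3, 0.8]
grip_width: 0.0851
```

```bash
python3 -c "
from h import *
row([.555,-.041,.034],np.radians(6.15))
grab('scene','s1')
import cv2;a=cv2.imread('pics/s1.png');cv2.imwrite('pics/s1z.png',cv2.resize(a[120:280,220:480],None,fx=3,fy=3))"
```

```text
now [ 0.5546 -0.0411  0.0336] [-3.1415e+00  1.9000e-03  1.0790e-01] clk 2.95 F [-0.24 -0.3   0.8 ] w 0.0851
shift cm [ 0.04 -0.01 -0.04] turn deg [-0.    0.11  0.03]
```

View pics/s1z.png

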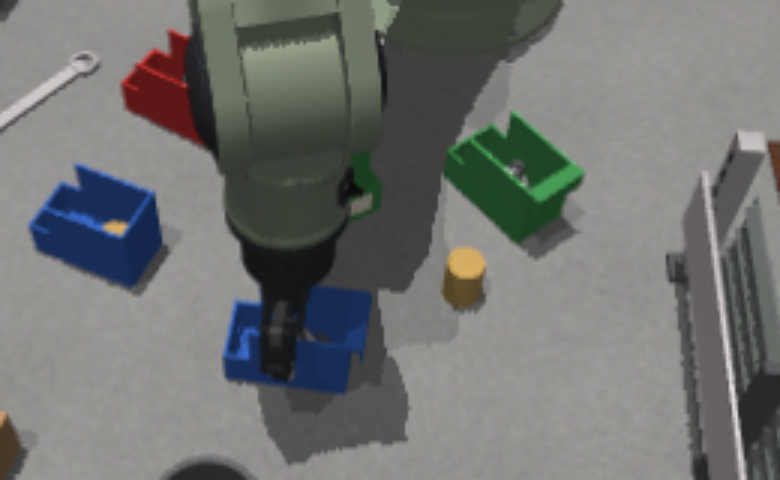

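Jaws straddle the bin at its middle (scene px about 313,232). Close.

{"method": "jog_arm", "body": {
  "increments": [
    {"wx": 0, "wy": 0, "wz": 0, "x": 0, "y": 0, "z": 0, "claw": 50},
    {"wx": 0, "wy": 0, "wz": 0, "x": 0, "y": 0, "z": 0, "claw": 50},
    {"wx": 0, "wy": 0, "wz": 0, "x": 0, "y": 0, "z": 0, "claw": 50},
    {"wx": 0, "wy": 0, "wz": 0, "x": 0, "y": 0, "z": 0, "claw": 50},
    {"wx": 0, "wy": 0, "wz": 0, "x": 0, "y": 0, "z": 0, "claw": 50},
    {"wx": 0, "wy": 0, "wz": 0, "x": 0, "y": 0, "z": 0, "claw": 50}
  ],
  "squeeze": 40
}}

```text
clock: 3.75
position: [0.5554, -0.0411, 0.0352]
tool_rot: [3.141, -0.0, 0.108]
force: [-2.1, 0.4, 6.8]
grip_width: 0.0599
```

{"method": "jog_arm", "body": {
  "increments": [
    {"wx": 0, "wy": 0, "wz": 0, "x": 0, "y": 0, "z": -1, "claw": 50},
    {"wx": 0, "wy": 0, "wz": 0, "x": 0, "y": 0, "z": -3, "claw": 50},
    {"wx": 0, "wy": 0, "wz": 0, "x": 0, "y": 0, "z": -6, "claw": 50},
    {"wx": 0, "wy": 0, "wz": 0, "x": 0, "y": 0, "z": -10, "claw": 50},
    {"wx": 0, "wy": 0, "wz": 0, "x": 0, "y": 0, "z": -14, "claw": 50},
    {"wx": 0, "wy": 0, "wz": 0, "x": 0, "y": 0, "z": -17, "claw": 50},
    {"wx": 0, "wy": 0, "wz": 0, "x": 0, "y": 0, "z": -18.5, "claw": 50},
    {"wx": 0, "wy": 0, "wz": 0, "x": 0, "y": 0, "z": -18.5, "claw": 50}
  ]
}}

```text
clock: 4.75
position: [0.5556, -0.0411, 0.221]
tool_rot: [3.141, -0.002, 0.108]
force: [-0.4, -0.6, -5.5]
grip_width: 0.06
```

```bash
python3 -c "
from h import *
row([.555,-.041,.22],np.radians(9.4))
f=grab('wrist','w2');g=grab('scene','s2');g=grab('side','d2')"
```

```text
now [ 0.5556 -0.0411  0.221 ] [ 3.1407e+00 -1.5000e-03  1.0770e-01] clk 4.75 F [-0.37 -0.64 -5.49] w 0.06
shift cm [-0.06 -0.02  0.1 ] turn deg [ 0.05 -0.09 -3.23]
```

View pics/w2.png

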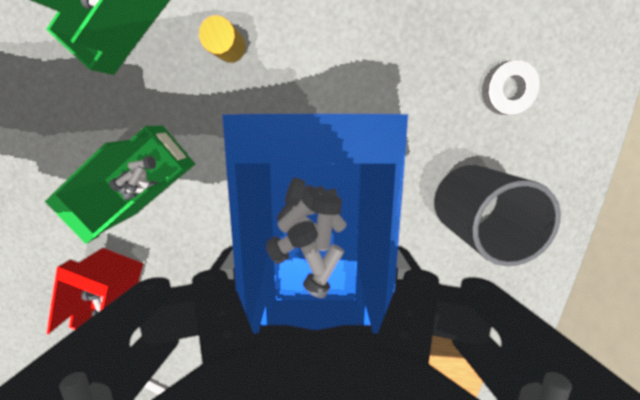

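View pics/s2.png

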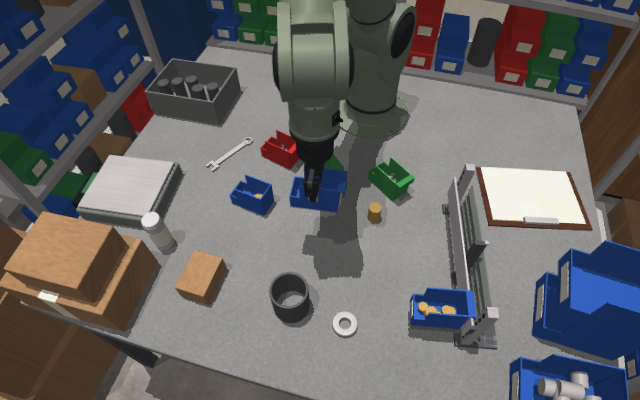

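```bash
python3 -c "
from h import *
f=load('w2');print(onz(f,[(223,114),(408,114)],.2658), f['origin'])
row([.532,.205,.221],np.radians(9.4))"
```

```text
[[0.5188839  0.02311057 0.2658    ]
 [0.57788651 0.02952687 0.2658    ]] [0.54826464 0.02413489 0.36313397]
now [ 0.5548 -0.0411  0.2191] [3.1415e+00 1.6000e-03 1.0800e-01] clk 4.9 F [ 0.68  0.7  -3.87] w 0.0594
shift cm [  0.38 -24.71  -0.19] turn deg [ 0.    0.09 -3.21]
```

{"method": "jog_arm", "body": {
  "increments": [
    {"wx": 0, "wy": 0, "wz": -1, "x": 0, "y": -1.5, "z": -0.2, "claw": 50},
    {"wx": 0, "wy": 0, "wz": -2, "x": 0.1, "y": -5, "z": -0.2, "claw": 50},
    {"wx": 0, "wy": 0, "wz": -3.2, "x": 0.2, "y": -9, "z": -0.2, "claw": 50},
    {"wx": 0, "wy": 0, "wz": -3.2, "x": 0.2, "y": -13, "z": -0.2, "claw": 50},
    {"wx": 0, "wy": 0, "wz": -3.2, "x": 0.3, "y": -17, "z": -0.2, "claw": 50},
    {"wx": 0, "wy": 0, "wz": -3.2, "x": 0.4, "y": -20.5, "z": -0.2, "claw": 50},
    {"wx": 0, "wy": 0, "wz": -3.2, "x": 0.4, "y": -23, "z": -0.2, "claw": 50},
    {"wx": 0, "wy": 0, "wz": -3.2, "x": 0.4, "y": -24.7, "z": -0.2, "claw": 50},
    {"wx": 0, "wy": 0, "wz": -3.2, "x": 0.4, "y": -24.7, "z": -0.2, "claw": 50},
    {"wx": 0, "wy": 0, "wz": -3.2, "x": 0.4, "y": -24.7, "z": -0.2, "claw": 50}
  ]
}}

```text
clock: 6.15
position: [0.5322, 0.2041, 0.2208]
tool_rot: [3.141, 0.002, 0.163]
force: [-0.2, -0.1, -3.4]
grip_width: 0.0594
```

```bash
python3 -c "
from h import *
row([.532,.205,.221],np.radians(9.4))
f=grab('wrist','w3');g=grab('scene','s3');g=grab('side','d3')
import cv2
a=cv2.imread('pics/s3.png');cv2.imwrite('pics/s3z.png',cv2.resize(a[150:350,380:520],None,fx=3,fy=3,interpolation=cv2.INTER_CUBIC))
a=cv2.imread('pics/d3.png');cv2.imwrite('pics/d3z.png',cv2.resize(a[240:385,155:385],None,fx=3,fy=3,interpolation=cv2.INTER_CUBIC))"
```

```text
now [0.5322 0.2041 0.2208] [3.1411e+00 2.1000e-03 1.6320e-01] clk 6.15 F [-0.17 -0.09 -3.37] w 0.0594
shift cm [-0.01 -0.09 -0.02] turn deg [ 0.03  0.12 -0.05]
```

View pics/w3.png

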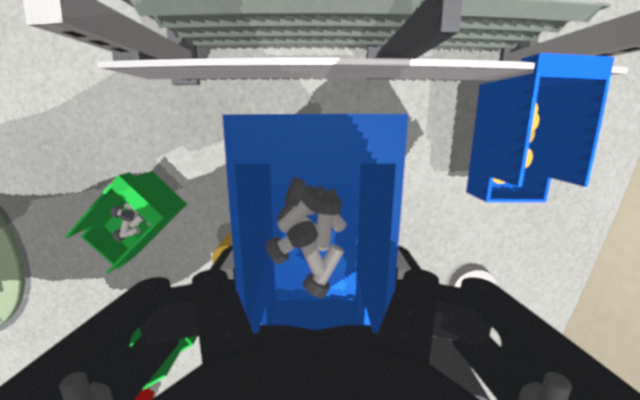

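View pics/s3z.png

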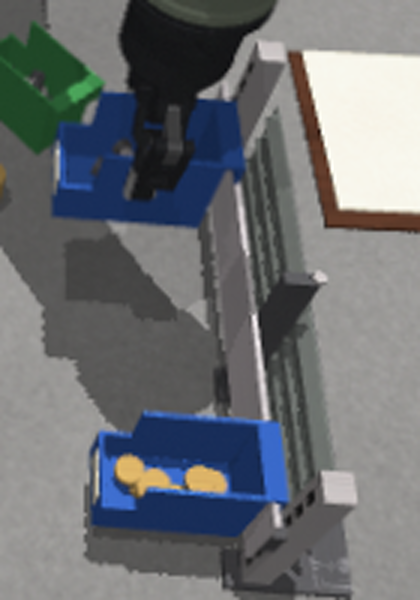

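View pics/d3z.png

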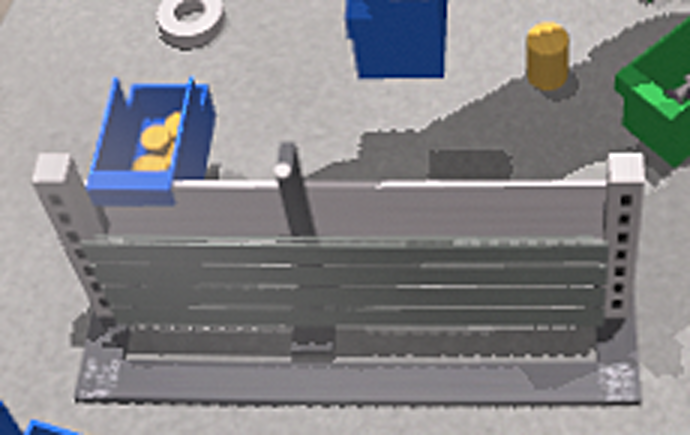

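```bash
python3 - <<'E'
import cv2
a=cv2.imread('pics/w3.png')
c=lambda x,y,w,h,s,n:cv2.imwrite('pics/%s.png'%n,cv2.resize(a[y:y+h,x:x+w],None,fx=s,fy=s,interpolation=cv2.INTER_CUBIC))
import numpy as np
c(80,40,130,60,6,'y1');c(350,0,150,90,5,'y2');c(510,40,130,60,6,'y3')
E
```

```text
(no output)
```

View pics/y1.png

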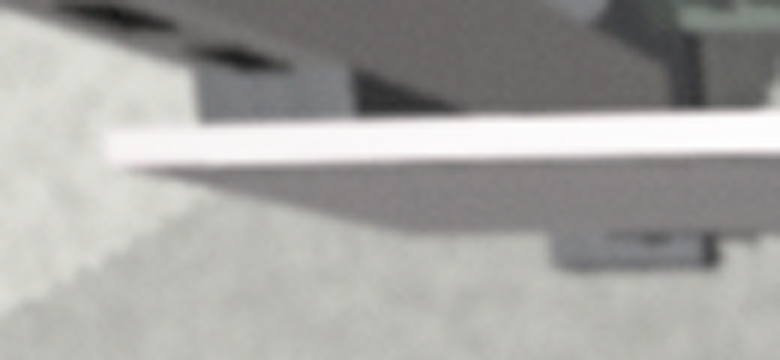

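View pics/y2.png

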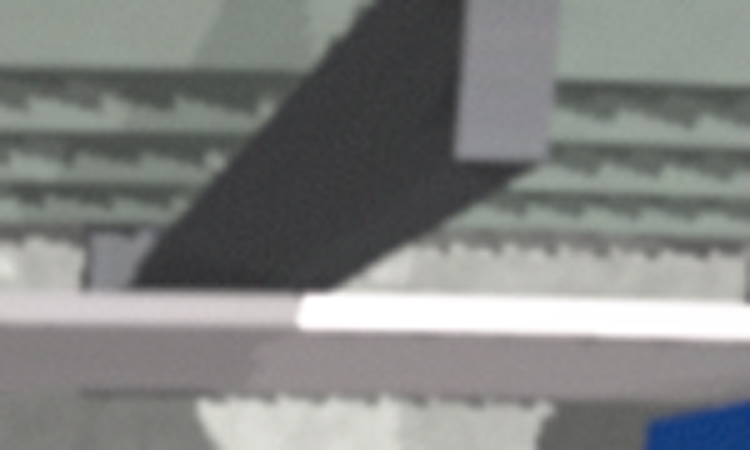

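View pics/y3.png

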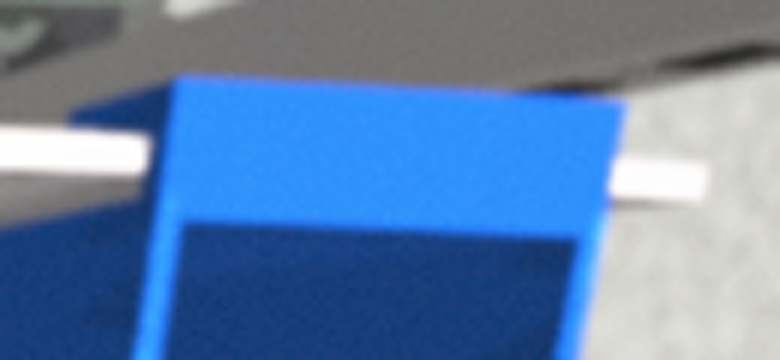

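```bash
cat > m2.py <<'E'
from h import *
np.set_printoptions(precision=4,suppress=True)
f=load('w3')
Y=lambda x,y,s,o:(np.array((x,y),float)+.5)/s-.5+np.array(o)
A=Y(107,148,6,(80,40));B=Y(708,180,6,(510,40))
P=None
for h in np.arange(.13,.181,.005):
    q=onz(f,[A,B],h); print(round(h,3),q[:,:2].ravel(),np.linalg.norm(q[0]-q[1]))
    L=np.linalg.norm(q[0]-q[1])
from scipy.optimize import brentq
h=brentq(lambda h:np.linalg.norm(np.subtract(*onz(f,[A,B],h)))-.4,.1,.2)
q=onz(f,[A,B],h);v=(q[0]-q[1])/.4;o=q[1]+.225*v;x=np.array([v[1],-v[0],0]);print('h',h,'yaw x',np.degrees(np.arctan2(x[1],x[0])),'origin',o)
S=onz(f,[Y(453,160,5,(350,0)),Y(547,160,5,(350,0))],.193);print('stop',S,[( (s-o)@x,(s-o)@v) for s in S])
print('s/d tri: left end w-d', tri(f,A,load('d3'),Y(608,184,3,(155,240))))
print('cam',f['origin'])
E
python3 m2.py
```

```text
0.13 [0.3518 0.2847 0.7561 0.351 ] 0.40971921222361046
0.135 [0.3554 0.2844 0.7511 0.3492] 0.4009248869593004
0.14 [0.3591 0.284  0.746  0.3474] 0.39213056169499033
0.145 [0.3627 0.2837 0.741  0.3457] 0.3833362364306802
0.15 [0.3664 0.2834 0.736  0.3439] 0.3745419111663701
0.155 [0.37   0.283  0.731  0.3422] 0.36574758590206
0.16 [0.3737 0.2827 0.7259 0.3404] 0.35695326063774996
0.165 [0.3773 0.2823 0.7209 0.3386] 0.3481589353734399
0.17 [0.381  0.282  0.7159 0.3369] 0.33936461010912977
0.175 [0.3846 0.2817 0.7108 0.3351] 0.3305702848448197
0.18 [0.3883 0.2813 0.7058 0.3334] 0.32177595958050953
h 0.13552584304736476 yaw x 99.30652532885904 origin [0.5285 0.3126 0.1355]
stop [[0.5795 0.3256 0.193 ]
 [0.5895 0.3275 0.193 ]] [(np.float64(0.004557477642959988), np.float64(-0.05243926078387008)), (np.float64(0.004817786895409504), np.float64(-0.06261583024418184))]
s/d tri: left end w-d (array([0.3677, 0.2876, 0.144 ]), np.float64(0.012292009298509734))
cam [0.5218 0.269  0.3629]
```

```bash
python3 -c "
from h import *
row([.5209,.2506,.140],np.radians(9.3))"
```

```text
now [0.5324 0.2041 0.221 ] [3.1413e+00 1.7000e-03 1.6270e-01] clk 6.3 F [ 0.5   0.58 -3.9 ] w 0.0596
shift cm [-0.36 -4.78  8.1 ] turn deg [0.02 0.1  0.02]
```

{"method": "jog_arm", "body": {
  "increments": [
    {"wx": 0, "wy": 0.1, "wz": 0, "x": -0.1, "y": -1.5, "z": 0, "claw": 50},
    {"wx": 0, "wy": 0.1, "wz": 0, "x": -0.2, "y": -3, "z": 0, "claw": 50},
    {"wx": 0, "wy": 0.1, "wz": 0, "x": -0.35, "y": -4.2, "z": 0, "claw": 50},
    {"wx": 0, "wy": 0.1, "wz": 0, "x": -0.35, "y": -4.8, "z": 0, "claw": 50},
    {"wx": 0, "wy": 0.1, "wz": 0, "x": -0.35, "y": -4.8, "z": 1, "claw": 50},
    {"wx": 0, "wy": 0.1, "wz": 0, "x": -0.35, "y": -4.8, "z": 3, "claw": 50},
    {"wx": 0, "wy": 0.1, "wz": 0, "x": -0.35, "y": -4.8, "z": 5.5, "claw": 50},
    {"wx": 0, "wy": 0.1, "wz": 0, "x": -0.35, "y": -4.8, "z": 7, "claw": 50},
    {"wx": 0, "wy": 0.1, "wz": 0, "x": -0.35, "y": -4.8, "z": 8, "claw": 50},
    {"wx": 0, "wy": 0.1, "wz": 0, "x": -0.35, "y": -4.8, "z": 8.1, "claw": 50}
  ]
}}

```text
clock: 7.55
position: [0.521, 0.2507, 0.1396]
tool_rot: [3.141, 0.0, 0.163]
force: [0.1, -0.3, -3.8]
grip_width: 0.0596
```

```bash
python3 -c "
from h import *
row([.5209,.2506,.110],np.radians(9.3))
f=grab('wrist','w4');g=grab('scene','s4');g=grab('side','d4')
import cv2
a=cv2.imread('pics/s4.png');cv2.imwrite('pics/s4z.png',cv2.resize(a[150:300,400:520],None,fx=4,fy=4,interpolation=cv2.INTER_CUBIC))
a=cv2.imread('pics/d4.png');cv2.imwrite('pics/d4z.png',cv2.resize(a[240:385,155:385],None,fx=3,fy=3,interpolation=cv2.INTER_CUBIC))"
```

```text
now [0.521  0.2507 0.1396] [3.1412e+00 4.0000e-04 1.6260e-01] clk 7.55 F [ 0.09 -0.34 -3.76] w 0.0596
shift cm [-0.01  0.01  2.96] turn deg [0.02 0.03 0.02]
```

View pics/w4.png

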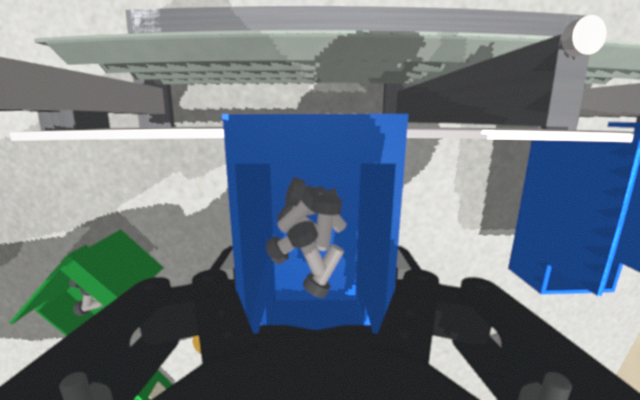

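View pics/s4z.png

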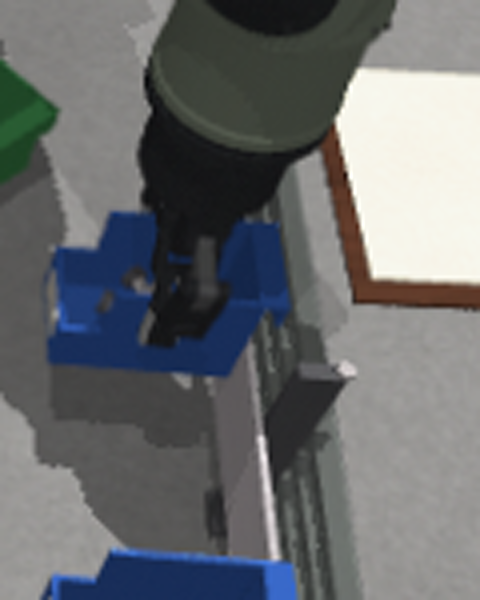

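View pics/d4z.png

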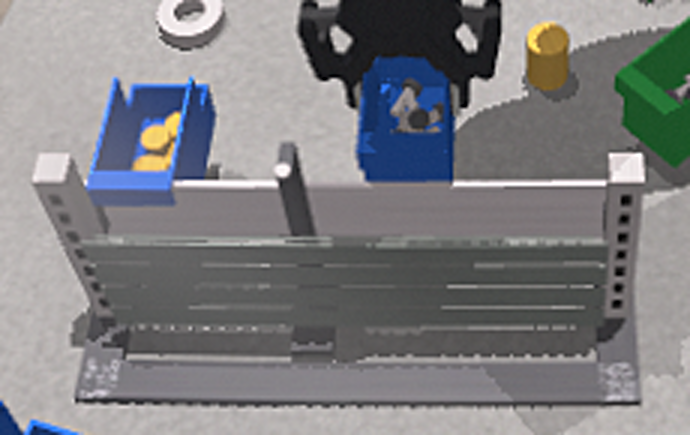

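```bash
python3 - <<'E'
from h import *
np.set_printoptions(precision=4,suppress=True)
f=load('w4');g=f['pixels'].astype(int).sum(2)
def mid(c):
    p=g[122:146,c]; r=np.argsort(-p)[:7]; k=p>(p.max()*0.85); i=np.where(k)[0]; return 122+i.min(),122+i.max(),
for c in (120,150,180,210,500,560,600): print(c,mid(c),g[124:144,c])
x=np.array([np.cos(np.radians(99.3)),np.sin(np.radians(99.3))]);o=np.array([.5285,.3126])
P=onz(f,[(150,133.5),(210,133),(510,133)],.1355)[:,:2];print(P,(P-o)@x)
Lp=onz(f,[(223,114),(408,114)],.1844)[:,:2];print(Lp,(Lp-o)@x)
o2=bot.observe()['position'];print(((o2[:2]-o)@x)+.06)
E
```

```text
120 (np.int64(130), np.int64(139)) [584 588 586 531 471 572 727 760 760 760 760 759 760 756 725 650 589 587
 592 594]
150 (np.int64(129), np.int64(138)) [425 419 415 408 457 662 759 762 760 760 760 760 760 754 702 626 576 575
 574 577]
180 (np.int64(129), np.int64(138)) [569 584 541 477 556 725 763 763 762 762 762 762 762 749 691 617 597 588
 587 585]
210 (np.int64(129), np.int64(138)) [568 556 503 452 550 727 763 763 762 762 762 763 763 744 666 603 594 590
 586 582]
500 (np.int64(130), np.int64(139)) [227 279 304 328 382 484 709 765 765 765 765 765 765 765 765 661 365 310
 318 315]
560 (np.int64(131), np.int64(139)) [451 432 398 332 297 338 448 678 765 765 765 765 765 765 765 765 645 350
 229 216]
600 (np.int64(122), np.int64(140)) [662 657 657 658 653 627 545 498 666 761 765 763 763 763 764 765 761 587
 319 221]
[[0.4308 0.2967]
 [0.4605 0.3015]
 [0.6069 0.3261]] [0.0001 0.     0.0007]
[[0.4809 0.3128]
 [0.5395 0.3224]] [0.0079 0.0079]
0.00035138810614613464
```

{"method": "jog_arm", "body": {
  "increments": [
    {"wx": 0, "wy": 0, "wz": 0, "x": 0, "y": 0, "z": 1, "claw": 50},
    {"wx": 0, "wy": 0, "wz": 0, "x": 0, "y": 0, "z": 2, "claw": 50},
    {"wx": 0, "wy": 0, "wz": 0, "x": 0, "y": 0, "z": 3, "claw": 50},
    {"wx": 0, "wy": 0, "wz": 0, "x": 0, "y": 0, "z": 3.5, "claw": 50},
    {"wx": 0, "wy": 0, "wz": 0, "x": 0, "y": 0, "z": 3.8, "claw": 50},
    {"wx": 0, "wy": 0, "wz": 0, "x": 0, "y": 0, "z": 3.9, "claw": 50},
    {"wx": 0, "wy": 0, "wz": 0, "x": 0, "y": 0, "z": 3.9, "claw": 50}
  ]
}}

```text
clock: 8.57
position: [0.5214, 0.251, 0.1017]
tool_rot: [-3.142, -0.001, 0.163]
force: [0.2, -1.4, -4.5]
grip_width: 0.0597
```

```bash
python3 -c "
from h import *
row([.5209,.2506,.0947],np.radians(9.3))
f=grab('wrist','w5');g=grab('scene','s5');g=grab('side','d5')
row([.5209,.2506,.0947],np.radians(9.3))
import cv2
a=cv2.imread('pics/s5.png');cv2.imwrite('pics/s5z.png',cv2.resize(a[150:300,400:520],None,fx=4,fy=4,interpolation=cv2.INTER_CUBIC))
a=cv2.imread('pics/d5.png');cv2.imwrite('pics/d5z.png',cv2.resize(a[240:345,205:385],None,fx=4,fy=4,interpolation=cv2.INTER_CUBIC))"
```

```text
now [0.5214 0.251  0.1017] [-3.1416e+00 -1.1000e-03  1.6260e-01] clk 8.57 F [ 0.19 -1.36 -4.51] w 0.0597
shift cm [-0.06  0.03  0.7 ] turn deg [-0.   -0.06  0.01]
now [0.5215 0.251  0.1018] [ 3.1416e+00 -1.2000e-03  1.6260e-01] clk 8.72 F [-0.23 -0.07 -4.12] w 0.0597
shift cm [-0.06  0.03  0.71] turn deg [ 0.   -0.07  0.01]
```

View pics/s5z.png

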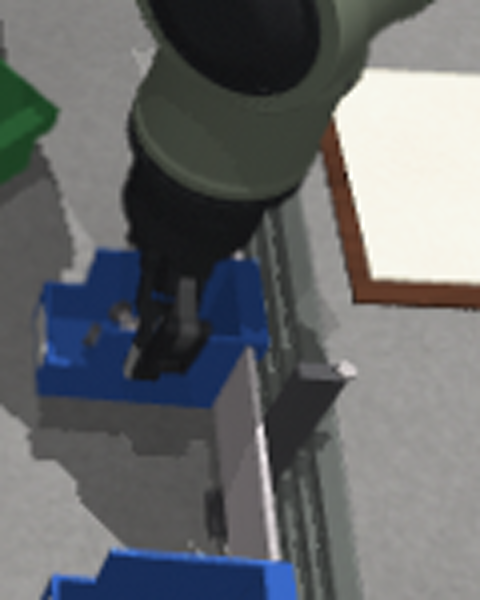

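View pics/d5z.png

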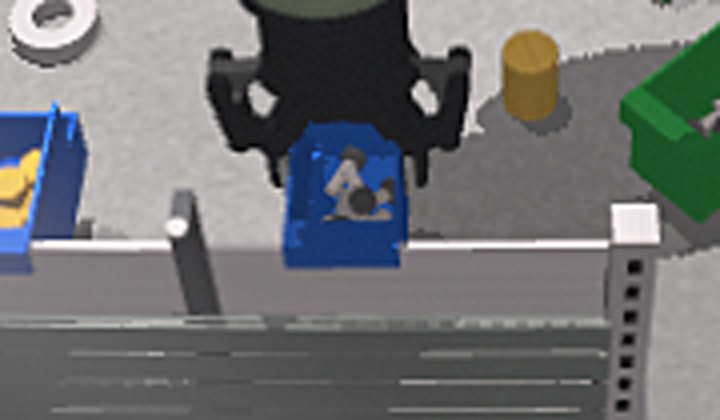

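{"method": "jog_arm", "body": {
  "increments": [
    {"wx": 0, "wy": 0, "wz": 0, "x": 0, "y": 0, "z": 0.2, "claw": 50},
    {"wx": 0, "wy": 0, "wz": 0, "x": 0, "y": 0, "z": 0.4, "claw": 50},
    {"wx": 0, "wy": 0, "wz": 0, "x": 0, "y": 0, "z": 0.5, "claw": 50},
    {"wx": 0, "wy": 0, "wz": 0, "x": 0, "y": 0, "z": 0.5, "claw": 50}
  ]
}}

```text
clock: 9.22
position: [0.5214, 0.251, 0.0967]
tool_rot: [3.142, -0.001, 0.163]
force: [0.3, -0.1, -4.7]
grip_width: 0.0595
```

{"method": "jog_arm", "body": {
  "increments": [
    {"wx": 0, "wy": 0, "wz": 0, "x": 0, "y": 0, "z": 0.1, "claw": 50},
    {"wx": 0, "wy": 0, "wz": 0, "x": 0, "y": 0, "z": 0.1, "claw": 50}
  ]
}}

```text
clock: 9.48
position: [0.5214, 0.251, 0.0956]
tool_rot: [3.142, -0.001, 0.163]
force: [0.2, 1.2, -3.3]
grip_width: 0.0596
```

{"method": "jog_arm", "body": {
  "increments": [
    {"wx": 0, "wy": 0, "wz": 0, "x": 0, "y": 0, "z": 0.1, "claw": 50},
    {"wx": 0, "wy": 0, "wz": 0, "x": 0, "y": 0, "z": 0.1, "claw": 50}
  ]
}}

```text
clock: 9.72
position: [0.5215, 0.251, 0.0947]
tool_rot: [3.142, -0.001, 0.163]
force: [-0.5, -0.2, -2.4]
grip_width: 0.0596
```

{"method": "jog_arm", "body": {
  "increments": [
    {"wx": 0, "wy": 0, "wz": 0, "x": 0, "y": 0, "z": 0.05, "claw": 50},
    {"wx": 0, "wy": 0, "wz": 0, "x": 0, "y": 0, "z": 0.05, "claw": 50}
  ]
}}

```text
clock: 9.98
position: [0.5215, 0.2511, 0.0944]
tool_rot: [3.142, -0.001, 0.163]
force: [-2.6, -2.2, 4.0]
grip_width: 0.0602
```

```bash
python3 -c "
from h import *
for i in range(3):
  bot.grab_frame('side'); o=bot.observe();print(o['position'].round(4),o['force'].round(2),o['moment'].round(3))"
```

```text
[0.5215 0.2511 0.0944] [-2.02 -2.43  3.85] [0.138 0.588 0.133]
[0.5215 0.2511 0.0944] [-3.36 -1.21  5.84] [0.108 0.578 0.178]
[0.5215 0.2511 0.0944] [-2.9  -2.01  5.34] [0.075 0.597 0.082]
```

{"method": "jog_arm", "body": {
  "increments": [
    {"wx": 0, "wy": 0, "wz": 0, "x": 0, "y": 0, "z": 0.02, "claw": 50},
    {"wx": 0, "wy": 0, "wz": 0, "x": 0, "y": 0, "z": 0.02, "claw": 50},
    {"wx": 0, "wy": 0, "wz": 0, "x": 0.2, "y": 0, "z": 0.02, "claw": 50},
    {"wx": 0, "wy": 0, "wz": 0, "x": 0.5, "y": 0, "z": 0.02, "claw": 50}
  ]
}}

```text
clock: 10.62
position: [0.5259, 0.2522, 0.0943]
tool_rot: [-3.141, -0.001, 0.163]
force: [-7.2, -2.1, 5.8]
grip_width: 0.0591
```

```bash
cat > st.py <<'E'
from h import *
o=bot.observe();p=o['position'];R_=R.from_euler('xyz',o['tool_rot']).as_matrix()
ux=np.array([np.cos(np.radians(99.3)),np.sin(np.radians(99.3))]);uy=np.array([-ux[1],ux[0]])
l=p[:2]-.06*R_[:2,1]-np.array([.5285,.3126])
print('clk',round(o['clock'],2),'lip px',round(l@ux*1000,2),'y_stop',round((l@uy+.0525)*1000,2),'z',p[2].round(4),'F',o['force'].round(1),'M',o['moment'].round(2),'rot',o['tool_rot'].round(3))
E
python3 st.py
```

```text
clk 10.62 lip px 0.83 y_stop 64.9 z 0.0943 F [-7.2 -2.1  5.8] M [0.36 1.3  0.35] rot [-3.141e+00 -1.000e-03  1.630e-01]
```

{"method": "jog_arm", "body": {
  "increments": [
    {"wx": 0, "wy": 0, "wz": 0, "x": 0.2, "y": 0.03, "z": 0, "claw": 50},
    {"wx": 0, "wy": 0, "wz": 0, "x": 0.5, "y": 0.05, "z": 0, "claw": 50},
    {"wx": 0, "wy": 0, "wz": 0, "x": 0.8, "y": 0.05, "z": 0, "claw": 50},
    {"wx": 0, "wy": 0, "wz": 0, "x": 1.0, "y": 0.05, "z": 0, "claw": 50}
  ]
}}

```text
clock: 11.12
position: [0.5355, 0.2537, 0.0943]
tool_rot: [-3.141, -0.0, 0.164]
force: [-5.6, -1.5, 4.4]
grip_width: 0.0599
```

```bash
python3 st.py
```

```text
clk 11.12 lip px 0.75 y_stop 55.24 z 0.0943 F [-5.6 -1.5  4.4] M [0.38 1.1  0.36] rot [-3.141 -0.     0.164]
```

{"method": "jog_arm", "body": {
  "increments": [
    {"wx": 0, "wy": 0, "wz": 0, "x": 0.2, "y": 0.04, "z": 0, "claw": 50},
    {"wx": 0, "wy": 0, "wz": 0, "x": 0.5, "y": 0.07, "z": 0, "claw": 50},
    {"wx": 0, "wy": 0, "wz": 0, "x": 0.8, "y": 0.07, "z": 0, "claw": 50},
    {"wx": 0, "wy": 0, "wz": 0, "x": 1.0, "y": 0.07, "z": 0, "claw": 50}
  ]
}}

```text
clock: 11.62
position: [0.5452, 0.255, 0.0943]
tool_rot: [-3.141, 0.0, 0.165]
force: [-5.2, -0.5, 4.3]
grip_width: 0.0597
```

```bash
python3 st.py; python3 -c "
from h import *
f=grab('wrist','w6');grab('side','d6');grab('scene','s6')
import cv2
a=cv2.imread('pics/w6.png');cv2.imwrite('pics/w6z.png',cv2.resize(a[60:180,200:440],None,fx=3,fy=3,interpolation=cv2.INTER_CUBIC))
a=cv2.imread('pics/s6.png');cv2.imwrite('pics/s6z.png',cv2.resize(a[150:300,400:520],None,fx=4,fy=4,interpolation=cv2.INTER_CUBIC))
a=cv2.imread('pics/d6.png');cv2.imwrite('pics/d6z.png',cv2.resize(a[240:345,205:385],None,fx=4,fy=4,interpolation=cv2.INTER_CUBIC))"
```

```text
clk 11.62 lip px 0.42 y_stop 45.51 z 0.0943 F [-5.2 -0.5  4.3] M [0.33 0.96 0.34] rot [-3.141  0.     0.165]
```

View pics/w6z.png

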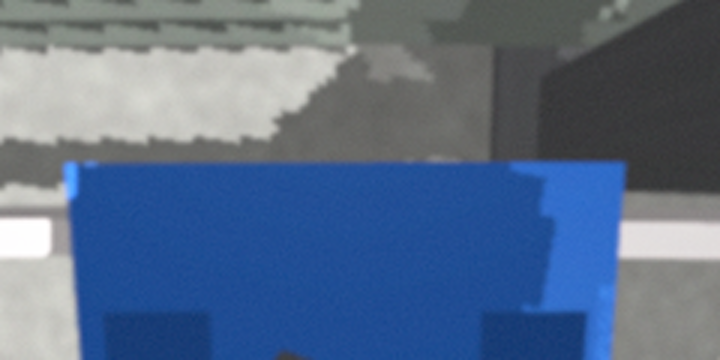

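View pics/d6z.png

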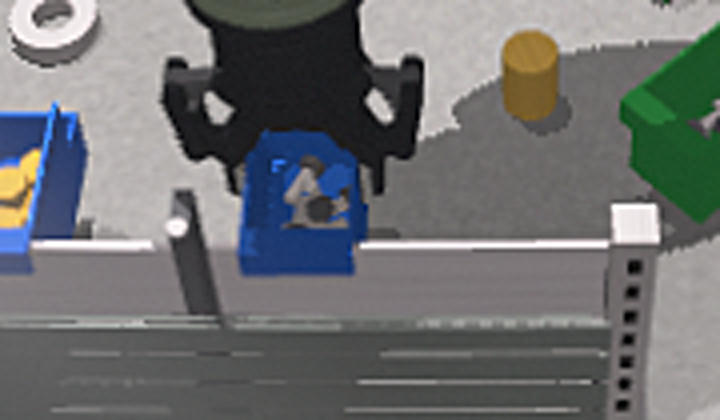

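{"method": "jog_arm", "body": {
  "increments": [
    {"wx": 0, "wy": 0, "wz": 0, "x": 0.2, "y": 0.02, "z": 0, "claw": 50},
    {"wx": 0, "wy": 0, "wz": 0, "x": 0.4, "y": 0.05, "z": 0, "claw": 50},
    {"wx": 0, "wy": 0, "wz": 0, "x": 0.6, "y": 0.05, "z": 0, "claw": 50},
    {"wx": 0, "wy": 0, "wz": 0, "x": 0.8, "y": 0.05, "z": 0, "claw": 50},
    {"wx": 0, "wy": 0, "wz": 0, "x": 1.0, "y": 0.05, "z": 0, "claw": 50}
  ]
}}

```text
clock: 12.4
position: [0.5554, 0.2561, 0.0943]
tool_rot: [-3.141, -0.0, 0.164]
force: [-4.9, -0.9, 3.2]
grip_width: 0.0593
```

```bash
python3 st.py
```

```text
clk 12.4 lip px -0.15 y_stop 35.17 z 0.0943 F [-4.9 -0.9  3.2] M [0.24 0.88 0.32] rot [-3.141 -0.     0.164]
```

{"method": "jog_arm", "body": {
  "increments": [
    {"wx": 0, "wy": 0, "wz": 0, "x": 0.1, "y": 0, "z": 0, "claw": 50},
    {"wx": 0, "wy": 0, "wz": 0, "x": 0.2, "y": 0, "z": 0, "claw": 50},
    {"wx": 0, "wy": 0, "wz": 0, "x": 0.25, "y": 0, "z": 0, "claw": 50}
  ]
}}

```text
clock: 12.78
position: [0.5579, 0.2564, 0.0943]
tool_rot: [-3.141, -0.0, 0.164]
force: [-5.1, -1.5, 3.5]
grip_width: 0.0597
```

```bash
python3 st.py; python3 -c "
from h import *
grab('side','d7')
import cv2
a=cv2.imread('pics/d7.png');cv2.imwrite('pics/d7z.png',cv2.resize(a[270:330,225:325],None,fx=7,fy=7,interpolation=cv2.INTER_CUBIC))"
```

```text
clk 12.78 lip px -0.19 y_stop 32.64 z 0.0943 F [-5.1 -1.5  3.5] M [0.26 0.93 0.3 ] rot [-3.141 -0.     0.164]
```

View pics/d7z.png

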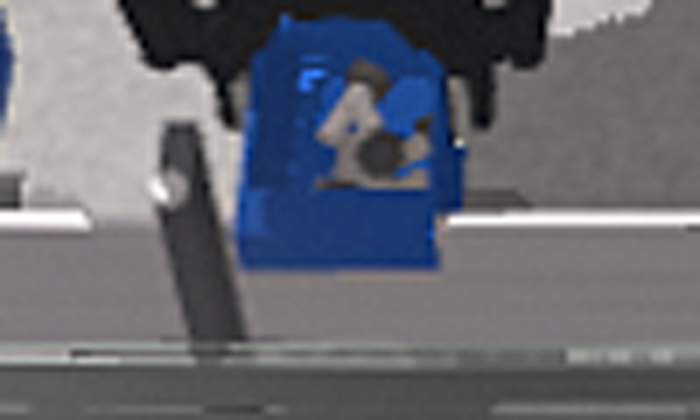

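{"method": "jog_arm", "body": {
  "increments": [
    {"wx": 0, "wy": 0, "wz": 0, "x": 0.1, "y": 0, "z": 0, "claw": 50},
    {"wx": 0, "wy": 0, "wz": 0, "x": 0.15, "y": 0, "z": 0, "claw": 50}
  ]
}}

```text
clock: 13.08
position: [0.5595, 0.2567, 0.0944]
tool_rot: [-3.141, -0.0, 0.164]
force: [-5.5, -0.7, 3.9]
grip_width: 0.0593
```

```bash
python3 st.py
```

```text
clk 13.07 lip px -0.17 y_stop 31.04 z 0.0944 F [-5.5 -0.7  3.9] M [0.38 0.87 0.26] rot [-3.141 -0.     0.164]
```

{"method": "jog_arm", "body": {
  "increments": [
    {"wx": 0, "wy": 0, "wz": 0, "x": 0.06, "y": 0, "z": 0, "claw": 50},
    {"wx": 0, "wy": 0, "wz": 0, "x": 0.06, "y": 0, "z": 0, "claw": 50}
  ]
}}

```text
clock: 13.32
position: [0.5602, 0.2568, 0.0944]
tool_rot: [-3.141, -0.0, 0.164]
force: [-4.0, -1.2, 3.5]
grip_width: 0.059
```

```bash
python3 st.py
```

```text
clk 13.32 lip px -0.16 y_stop 30.39 z 0.0944 F [-4.  -1.2  3.5] M [0.37 0.81 0.29] rot [-3.141 -0.     0.164]
```

{"method": "jog_arm", "body": {
  "increments": [
    {"wx": 0, "wy": 0, "wz": 0, "x": 0.05, "y": 0, "z": 0, "claw": 50},
    {"wx": 0, "wy": 0, "wz": 0, "x": 0.05, "y": 0, "z": 0, "claw": 50}
  ]
}}

```text
clock: 13.58
position: [0.5607, 0.2569, 0.0944]
tool_rot: [-3.141, -0.0, 0.164]
force: [-4.4, 0.1, 2.3]
grip_width: 0.06
```

{"method": "jog_arm", "body": {
  "increments": [
    {"wx": 0, "wy": 0, "wz": 0, "x": 0.05, "y": 0, "z": 0, "claw": 50},
    {"wx": 0, "wy": 0, "wz": 0, "x": 0.05, "y": 0, "z": 0, "claw": 50}
  ]
}}

```text
clock: 13.82
position: [0.561, 0.2569, 0.0943]
tool_rot: [-3.141, -0.0, 0.164]
force: [-5.4, -1.5, 4.3]
grip_width: 0.0597
```

{"method": "jog_arm", "body": {
  "increments": [
    {"wx": 0, "wy": 0, "wz": 0, "x": 0.05, "y": 0, "z": 0, "claw": 50},
    {"wx": 0, "wy": 0, "wz": 0, "x": 0.05, "y": 0, "z": 0, "claw": 50}
  ]
}}

```text
clock: 14.08
position: [0.5611, 0.257, 0.0943]
tool_rot: [-3.141, 0.001, 0.165]
force: [-9.3, -1.8, 6.1]
grip_width: 0.0598
```

```bash
python3 st.py; python3 -c "
from h import *
grab('side','d8');grab('wrist','w8')
import cv2
a=cv2.imread('pics/d8.png');cv2.imwrite('pics/d8z.png',cv2.resize(a[270:330,225:325],None,fx=7,fy=7,interpolation=cv2.INTER_CUBIC))"; python3 st.py
```

```text
clk 14.07 lip px -0.17 y_stop 29.46 z 0.0943 F [-9.3 -1.8  6.1] M [0.19 1.44 0.44] rot [-3.141e+00  1.000e-03  1.650e-01]
clk 14.18 lip px -0.18 y_stop 29.47 z 0.0943 F [-8.6 -2.9  6.2] M [0.2  1.44 0.53] rot [-3.141e+00  1.000e-03  1.650e-01]
```

View pics/d8z.png

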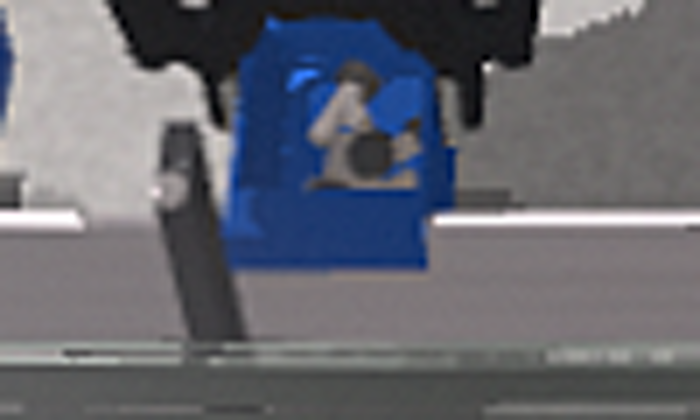

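View pics/w8.png

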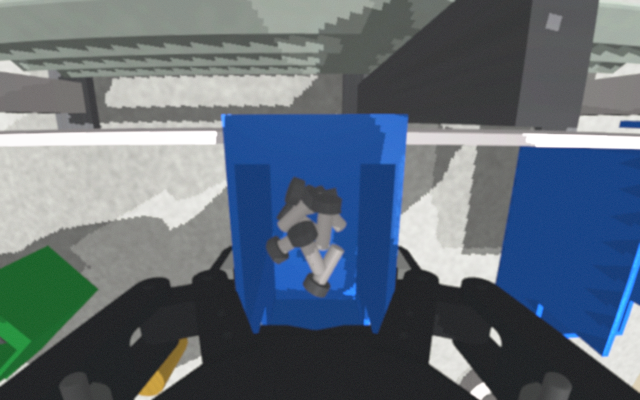

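{"method": "jog_arm", "body": {
  "increments": [
    {"wx": 0, "wy": 0, "wz": 0, "x": -0.03, "y": 0.05, "z": -0.02, "claw": 50},
    {"wx": 0, "wy": 0, "wz": 0, "x": -0.03, "y": 0.15, "z": -0.02, "claw": 50},
    {"wx": 0, "wy": 0, "wz": 0, "x": -0.03, "y": 0.2, "z": -0.02, "claw": 50}
  ],
  "squeeze": 20
}}

```text
clock: 14.55
position: [0.5613, 0.255, 0.0945]
tool_rot: [-3.141, 0.0, 0.164]
force: [-0.7, 2.3, 0.7]
grip_width: 0.0594
```

```bash
python3 st.py
```

```text
clk 14.55 lip px -2.12 y_stop 29.55 z 0.0945 F [-0.7  2.3  0.7] M [0.64 0.22 0.1 ] rot [-3.141  0.     0.164]
```

{"method": "jog_arm", "body": {
  "increments": [
    {"wx": 0.5, "wy": 0, "wz": 0, "x": 0, "y": -0.03, "z": 0.05, "claw": 50},
    {"wx": 1.0, "wy": 0, "wz": 0, "x": 0, "y": -0.07, "z": 0.1, "claw": 50}
  ]
}}

```text
clock: 14.8
position: [0.5612, 0.2557, 0.0934]
tool_rot: [-3.123, 0.0, 0.164]
force: [-1.2, 1.0, -0.2]
grip_width: 0.0596
```

```bash
python3 st.py
```

```text
clk 14.8 lip px -1.45 y_stop 29.57 z 0.0934 F [-1.2  1.  -0.2] M [0.56 0.28 0.13] rot [-3.123  0.     0.164]
```

{"method": "jog_arm", "body": {
  "increments": [
    {"wx": 0.5, "wy": 0, "wz": 0, "x": 0, "y": -0.03, "z": 0.05, "claw": 50},
    {"wx": 1.0, "wy": 0, "wz": 0, "x": 0, "y": -0.07, "z": 0.1, "claw": 50}
  ]
}}

```text
clock: 15.05
position: [0.5611, 0.2563, 0.0924]
tool_rot: [-3.105, 0.0, 0.164]
force: [-1.8, 2.5, -0.1]
grip_width: 0.0597
```

```bash
python3 st.py
```

```text
clk 15.05 lip px -0.82 y_stop 29.54 z 0.0924 F [-1.8  2.5 -0.1] M [0.49 0.27 0.08] rot [-3.105  0.     0.164]
```

{"method": "jog_arm", "body": {
  "increments": [
    {"wx": 0.5, "wy": 0, "wz": 0, "x": 0, "y": -0.03, "z": 0.05, "claw": 50},
    {"wx": 1.0, "wy": 0, "wz": 0, "x": 0, "y": -0.06, "z": 0.1, "claw": 50}
  ]
}}

```text
clock: 15.3
position: [0.561, 0.2569, 0.0913]
tool_rot: [-3.087, 0.001, 0.164]
force: [-2.2, 1.6, -1.7]
grip_width: 0.0598
```

```bash
python3 st.py
```

```text
clk 15.3 lip px -0.32 y_stop 29.55 z 0.0913 F [-2.2  1.6 -1.7] M [0.38 0.29 0.12] rot [-3.087e+00  1.000e-03  1.640e-01]
```

{"method": "jog_arm", "body": {
  "increments": [
    {"wx": 0.5, "wy": 0, "wz": 0, "x": 0, "y": -0.03, "z": 0.05, "claw": 50},
    {"wx": 1.0, "wy": 0, "wz": 0, "x": 0, "y": -0.06, "z": 0.1, "claw": 50}
  ]
}}

```text
clock: 15.55
position: [0.5609, 0.2575, 0.0903]
tool_rot: [-3.069, 0.001, 0.164]
force: [-1.8, 1.5, -1.8]
grip_width: 0.0593
```

```bash
python3 st.py
```

```text
clk 15.55 lip px 0.22 y_stop 29.53 z 0.0903 F [-1.8  1.5 -1.8] M [0.3 0.2 0.1] rot [-3.069e+00  1.000e-03  1.640e-01]
```

{"method": "jog_arm", "body": {
  "increments": [
    {"wx": 0, "wy": 0, "wz": 0, "x": 0, "y": 0, "z": 0, "claw": 72},
    {"wx": 0, "wy": 0, "wz": 0, "x": 0, "y": 0, "z": 0, "claw": 76},
    {"wx": 0, "wy": 0, "wz": 0, "x": 0, "y": 0, "z": 0, "claw": 80},
    {"wx": 0, "wy": 0, "wz": 0, "x": 0, "y": 0, "z": 0, "claw": 90},
    {"wx": 0, "wy": 0, "wz": 0, "x": 0, "y": 0, "z": 0, "claw": 100},
    {"wx": 0, "wy": 0, "wz": 0, "x": 0, "y": 0, "z": 0, "claw": 100}
  ]
}}

```text
clock: 16.3
position: [0.5609, 0.2575, 0.0903]
tool_rot: [-3.069, 0.001, 0.164]
force: [0.2, 0.5, -1.3]
grip_width: 0.0853
```

```bash
python3 st.py; python3 -c "
from h import *
grab('side','d9');grab('wrist','w9');grab('scene','s9')
import cv2
a=cv2.imread('pics/d9.png');cv2.imwrite('pics/d9z.png',cv2.resize(a[270:330,225:325],None,fx=7,fy=7,interpolation=cv2.INTER_CUBIC))
a=cv2.imread('pics/s9.png');cv2.imwrite('pics/s9z.png',cv2.resize(a[180:330,380:520],None,fx=4,fy=4,interpolation=cv2.INTER_CUBIC))"
```

```text
clk 16.3 lip px 0.23 y_stop 29.53 z 0.0903 F [ 0.2  0.5 -1.3] M [-0.05 -0.03 -0.  ] rot [-3.069e+00  1.000e-03  1.640e-01]
```

View pics/d9z.png

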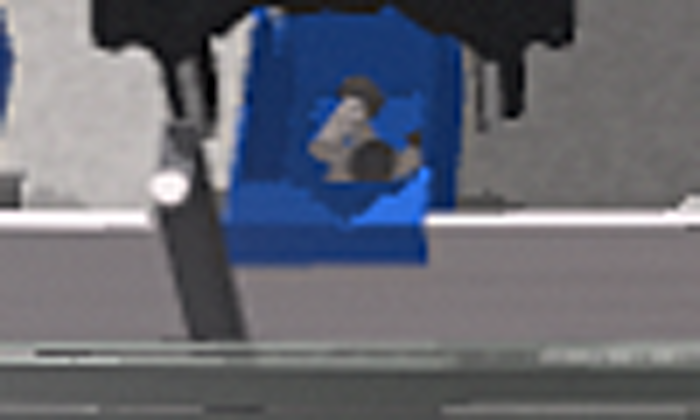

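View pics/w9.png

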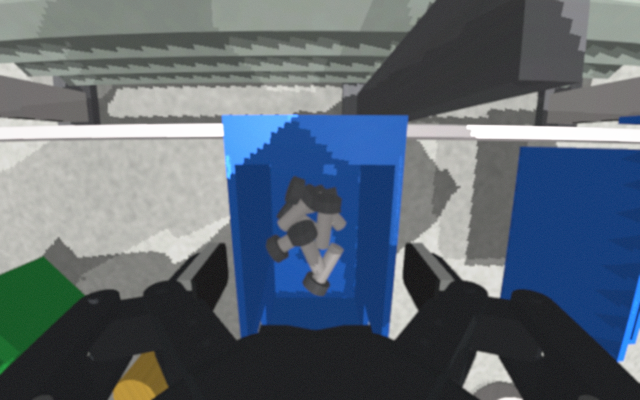

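View pics/s9z.png

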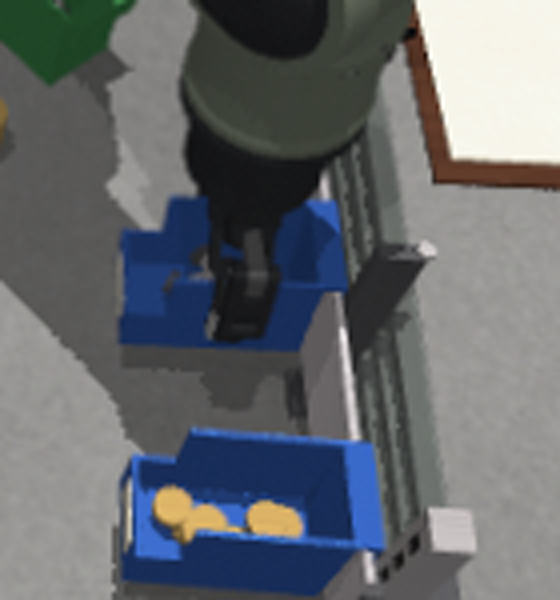

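{"method": "jog_arm", "body": {
  "increments": [
    {"wx": 0, "wy": 0, "wz": 0, "x": 0, "y": 0, "z": -0.7, "claw": 100},
    {"wx": 0, "wy": 0, "wz": 0, "x": 0, "y": 0, "z": -2, "claw": 100},
    {"wx": 0, "wy": 0, "wz": 0, "x": 0, "y": 0, "z": -4, "claw": 100},
    {"wx": 0, "wy": 0, "wz": 0, "x": 0, "y": 0, "z": -7, "claw": 100},
    {"wx": 0, "wy": 0, "wz": 0, "x": 0, "y": 0, "z": -10, "claw": 100},
    {"wx": 0, "wy": 0, "wz": 0, "x": 0, "y": 3, "z": -14, "claw": 100},
    {"wx": 0, "wy": 0, "wz": 0, "x": 0, "y": 8, "z": -16, "claw": 100},
    {"wx": 0, "wy": 0, "wz": 0, "x": 0, "y": 12, "z": -16, "claw": 100},
    {"wx": 0, "wy": 0, "wz": 0, "x": 0, "y": 15, "z": -16, "claw": 100},
    {"wx": 0, "wy": 0, "wz": 0, "x": 0, "y": 15, "z": -16, "claw": 100}
  ]
}}

```text
clock: 17.7
position: [0.5878, 0.0957, 0.24]
tool_rot: [-3.07, -0.0, 0.16]
force: [-0.5, -0.4, 0.3]
grip_width: 0.0855
```

```bash
python3 st.py; python3 -c "
from h import *
grab('side','d10');grab('wrist','w10');grab('scene','s10')
import cv2
a=cv2.imread('pics/d10.png');cv2.imwrite('pics/d10z.png',cv2.resize(a[250:330,205:325],None,fx=6,fy=6,interpolation=cv2.INTER_CUBIC))"
```

```text
clk 17.7 lip px -163.79 y_stop 28.88 z 0.24 F [-0.5 -0.4  0.3] M [-0.04 -0.04  0.  ] rot [-3.07 -0.    0.16]
```

View pics/d10z.png

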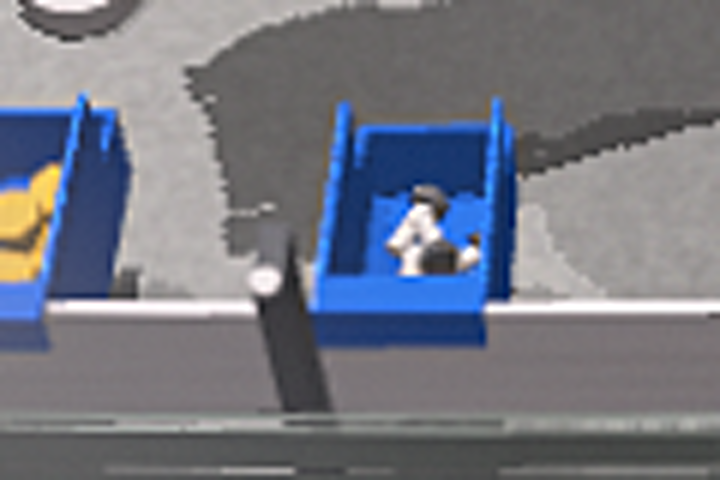

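View pics/w10.png

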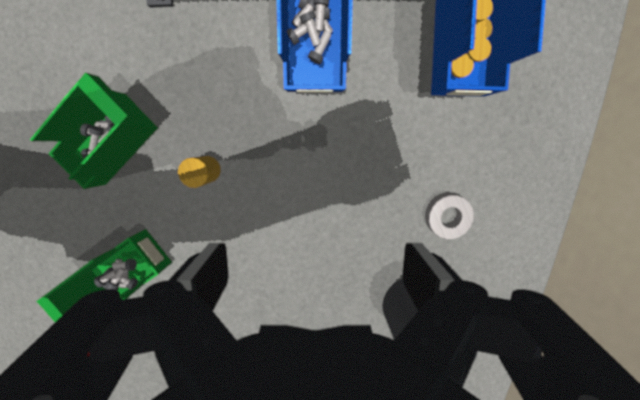

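View pics/s10.png

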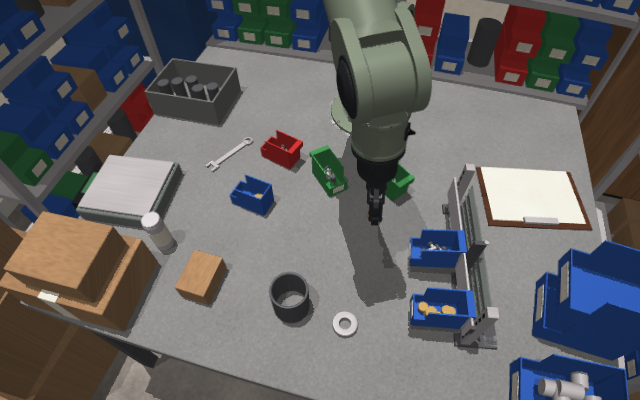

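```bash
python3 - <<'E'
from h import *
f=load('d10');d8=load('d8')
o=np.array([.5285,.3126]);ux=np.array([np.cos(np.radians(99.3)),np.sin(np.radians(99.3))]);uy=np.array([-ux[1],ux[0]])
Y=lambda x,y:(np.array((x,y),float)+.5)/6-.5+np.array((205,250))
P=onz(f,[Y(310,313),Y(487,312)],.138)[:,:2]-o
print(P@ux,P@uy+.0525, 'mid ystop',(P@uy).mean()+.0525)
a=f['pixels'][290:312,250:295].astype(int);
def be(f):
    h=cv2.cvtColor(f['pixels'],cv2.COLOR_RGB2HSV); m=(h[...,0]>100)&(h[...,0]<125)&(h[...,1]>150)
    return [ (r,np.where(m[r,245:300])[0][[0,-1]]+245) for r in (302,304,306)]
print(be(f),be(d8))
E
```

```text
[0.00298889 0.00269996] [0.00122523 0.06274225] mid ystop 0.03198373697557305
[(302, array([257, 284])), (304, array([258, 285])), (306, array([258, 285]))] [(302, array([257, 284])), (304, array([257, 284])), (306, array([258, 285]))]
```

```bash
python3 - <<'E'
from h import *
for n in ('d7','d8','d9','d10'):
    f=load(n); p=f['pixels'].astype(float); out=[]
    for r in range(302,307):
        s=p[r,278:294,2]-p[r,278:294,0]; s=s/s[:4].mean(); 
        out.append(278+np.interp(-.5,-s[::1],np.arange(16)) if 0 else 278+np.argmax(s<.5)-1+(s[np.argmax(s<.5)-1]-.5)/(s[np.argmax(s<.5)-1]-s[np.argmax(s<.5)]))
    print(n,np.round(out,2))
E
```

```text
d7 [286.61 286.79 286.57 286.79 287.15]
d8 [285.43 285.4  285.17 285.45 285.51]
d9 [284.97 285.26 285.5  285.58 285.59]
d10 [284.95 285.26 285.5  285.59 285.59]
```

```bash
python3 -c "
from h import *
print(bot.job_done())"
```

```text
the job is handed in; nothing more can be done
None
```

The blue lipped bin now hangs on the rail against the stop bar, and I handed the job in at 17.9 s; the hand-in gave no verdict.

**What I did:**
- I gripped the bin across its width, lifted it over the rail and let it down about 69 mm from the stop face (bin middle). First contact was felt at the rail height I had measured, 135.5 mm.
- I slid it along with the lip bearing on the rail at about 7–10 N. It met the stop bar with about 4 N of extra force, at 29.5 mm against 30 mm expected.
- I then tipped it forward 4° while still held, opened the fingers and backed away.

**Last checks:**
- The lip edge moved less than about 0.5 px (about 1 mm) between stop contact, release and retreat, and the bin was still.
- The wrist force was near zero and the arm was clear of everything.
- The final scene view shows nothing else moved, judged by eye only.

**One disagreement:** a rough measurement from the side camera alone put the bin's middle at 32 mm from the stop face. That is within the 33 mm limit, but the arm's own pose gave 29.5 mm. I trusted the arm pose, because the contact force and the unchanged lip pixels supported it.

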